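# Lock a footed mate cup into the collar fixture with its cam knob

### The arm

A 6-joint arm with a two-finger parallel gripper is mounted at the origin on the work surface. World frame = base frame: x ahead of the robot, y to its left, z up, the work surface at z = 0. Lengths are in mm, angles in rad, forces in N, time in s.
With the tool pointing down it reaches from about 250 to 775 mm from the base axis. Payload 4 kg.
Tool frame: the origin (TCP) lies on the mounting face of the last link; the fingertips stand 173 mm ahead of it and the grasp point (between the pads) lies bot.hold_point_z ahead of it (bot.hold_point_z is the distance from the TCP to the grasp point, in mm); z points along the fingers, y is the line along which they close (so a half turn about z gives the same grasp; the last joint's range is limited). The gripper opens to 85 mm and grips with 20 to 120 N. Pads are 22 mm wide; open, the fingers measure 114 mm over their backs; the gripper's body (76 mm by 85 mm) begins 54 mm behind the grasp point. The pads swing forward as they close: fully open they stand 13 mm farther back than shut.
Start: joints at [1.198, 0.087, 1.371, -0, 1.684, -0.103], TCP at [146.599, 530.103, 404.741] pointing down, gripper open.
Joint ranges: [-3.1, 3.1], [-0.76, 2.03], [0.27, 2.55], [-1.08, 4.22], [0.17, 2.65], [-2.57, 2.57]. Speed limits (rad/s): [2.79, 2.79, 3.14, 3.14, 3.14, 3.14].

### API

Orientations are given as a unit quaternion [x, y, z, w].
In Python, from station import bot, solve_ik, imaging, status gives the robot as it stands. Calls block until the motion is done:
- bot.reach(position, orientation): joint-space move of the TCP to a pose.
- bot.move_straight(position, speed=150, orientation=None, threshold=None): straight line of the TCP; orientation=None keeps the orientation; speed is the mean speed in mm/s. With threshold (N) it stops when the force on the tool has changed by that much, and returns True; else False.
- bot.movej(angles): joint-space move.
- bot.set_gripper(opening): opening from 0.0 (shut) to 1.0 (fully open); the grip force is fixed at half the most; returns when the fingers have stopped.
- bot.wait(seconds).
- solve_ik(position, orientation): joint angles nearest the present ones, or None.
- imaging.get_image(name): name is "side" or "top"; returns the picture (400x640x3 uint8, red, green, blue); there is no depth.
- imaging.camera_params(name): a dict with "fx", "fy", "cx", "cy" (pixels), "rvec" (rotation vector, rad) and "tvec" (3), from world to camera coordinates, as OpenCV has them. Camera axes: x right, y down, z forward; pixel columns grow to the right and rows downward; lengths in mm; the calibration is good to about 2 mm. A picture is of the moment at which its call begins. camera_params takes no time and is no camera call.
A pose or a line that the arm cannot do raises bot.PlanningError and nothing moves.
- bot.job_done(): hands the job in; it is judged then, once.
Readings, each from a call of its own:
- status.get_time_s(): time.
- status.get_qpos(): joint angles.
- status.get_qd(): joint speeds.
- status.get_joint_torque(): joint torques, N m.
- status.get_position(): TCP position.
- status.get_tool_rot(): TCP orientation.
- status.get_ft_force(): force on the tool from outside, world axes, zero at the start.
- status.get_ft_torque(): the same for the moment, N m.
- status.get_finger_gap(): opening from 0.0 (shut) to 1.0 (fully open).
- status.get_grasp_force(): force on a finger pad.
Only numpy, scipy, OpenCV 4.12 (cv2) and the standard library are available. Lean on these libraries where they do the work, as an engineer would, in place of code of your own. Each camera call takes 0.05 s, during which the arm holds its last target. There are 200 camera calls.

### The job

Stand the one cup that has a wide steel foot down in the round well of the steel fixture, fully home and upright. Then turn the fixture's black knob clockwise (seen from above) until the sprung roller drops fully into the cam's notch and the tongue slides out over the cup's foot; stop there, without forcing the notch hard against the roller, and let go. Leave the two plain cups standing where they are.

Things in the scene. Friction and masses are not known exactly. Their poses are not given: they have to be found in the camera images.
- cup_center (a point): The loose cup to lock: tan leather pear shape, 100 mm tall, 0.18-0.34 kg, upright; point on its axis 50 mm above its underside, z up along the cup. It alone has a flat steel foot disc, 68 mm diameter, 8 mm thick. Belly 62 mm diameter at 22-38 mm up, narrowing to 48 mm at 58 mm; from there to the top a straight collar 48 mm in diameter (steel, open at the top), safe to grip across.
- cup_foot (a point): Centre of the underside of that cup's foot disc (its lower edge is chamfered 3 mm).
- plain1_center (a point): Bystander cup, same leather and steel but no foot disc, 92 mm tall; point on its axis 46 mm above the table. Must stay where it is.
- plain2_center (a point): The second plain bystander cup, same as the other. Must stay where it is.
- fixture: Fixed steel fixture, plate 100 mm (x) by 236 mm (y) by 12 mm thick; origin on the table, 5 mm from the plate's middle towards the well end. Its y axis runs from the cam end (-y) to the well end (+y); cam axis at y = -65 mm, well at y = +60 mm, both at x = 0. Nothing beside the knob's bar and disc stands higher than 45 mm.
- well (a point): Centre of the well's floor (plate top, 12 mm above the table), inside an aluminium ring 84 mm outside, 72 mm inside diameter, rim 6 mm above the floor. The cup's foot fits with 2 mm all round and must lie flat on the floor; its top is then 8 mm above the floor and the tongue (underside 9.5 mm above the floor) can pass over it. A cup not home blocks the tongue.
- knob_grip (a point): Grip point of the black knob: on the cam's upright axis, 68 mm above the table, near mid-height of a bar 46 mm long, 13 mm thick, from 49 to 82 mm above the table; point x along the bar, z up. Below it: base disc 32 mm diameter, top 49 mm. The knob is clamped on its spindle at an unknown angle (within 0.3 rad), so the bar does not tell where the notch is; it turns with the cam.
- cam_center (a point): Middle of the cam's top face, 41 mm above the table: steel disc 56 mm diameter, 10 mm thick, with one notch 15 mm wide and 9 mm deep in its edge. From the start 0.3 to 1.2 rad clockwise lets the roller drop. Turning takes some 0.05 N m; in the drop the roller drives the cam onward (up to 0.3 N m). From the start of the drop the cam turns about 0.4 rad until the notch's steep wall meets the roller and the moment rises steeply.
- roller: Upright brass follower roller, 8 mm diameter, 15 mm high, at the cam's edge on the side away from the well; origin on its axis. A spring (about 3 N) pushes its yoke, whose other end is the tongue, to +y of the fixture. Its y in the fixture's frame: about -97 mm riding on the cam's round edge, -88 mm fully down in the notch. The force between cam and roller must stay under 20 N.
Not all that is in view belongs to the job. What is shaped like the part that bears cup_center but blue or red is not meant.

How it is judged (in metres and radians):
On the way, in this order (a step that is already met when the one before it is completed fails the run):
1. the footed cup is fully home in the well while the tongue is still drawn back (z of cup_foot in the frame of well below 0.0025 m and horizontal distance between cup_foot and well below 0.005 m and angle between cup_center's own z axis and vertical below 0.06 rad and y of roller in the frame of fixture below -0.094 m), for 0.2 s.
2. the roller has dropped fully into the notch (y of roller in the frame of fixture above -0.0898 m), for 0.2 s.
At the end, for the whole second after the job is handed in: The footed cup stands in the well (foot within 2.5 mm of the floor, within 5 mm of centre, within 0.06 rad of upright) and the roller is fully down in the notch (its y in the fixture's frame above -89.8 mm) (z of cup_foot in the frame of well below 0.0025 m and horizontal distance between cup_foot and well below 0.005 m and angle between cup_center's own z axis and vertical below 0.06 rad and y of roller in the frame of fixture above -0.0898 m); the robot touches nothing.
It fails at once if the cam was forced against the roller with more than 20 N (contact force between roller and anything else above 20 N).
It fails at once if a plain cup was moved by more than 30 mm (distance of any of plain1_center, plain2_center from where it was at the start of the episode above 0.03 m).
It also fails if it takes over 64 s, if anything falls off the work surface, if the arm or the gripper's body presses on something with over 40 N, if the wrist force passes 120 N, or if a joint passes its speed limit or range.

## Working session

There is one attempt and no reset: what is moved stays moved. The work goes in short steps, each a Python script; the robot and the scene stay as the last script left them, time stands still between calls to the robot, and variables do not carry over. Pictures are saved under pics/ and viewed, at most 10 in all, crops included, and the job is handed in when it is done.

```bash
mkdir -p pics; ls; python3 - <<'E'
from station import bot, imaging, status
import cv2
for n in("side","top"):
    im=imaging.get_image(n); cv2.imwrite(f"pics/{n}0.png",im[:,:,::-1]); print(n,imaging.camera_params(n))
print(bot.hold_point_z,status.get_tool_rot(),status.get_time_s())
E
```

```text
pics
side {'fx': 474.84547283910535, 'fy': 474.84547283910535, 'cx': 312.0585330266796, 'cy': 196.98184668536274, 'rvec': array([ 2.18395441, -0.48636362,  0.21052228]), 'tvec': array([-430.41147539,  256.57975052,  919.62692415])}
top {'fx': 375.2983878473124, 'fy': 375.2983878473124, 'cx': 318.95104628369415, 'cy': 197.53747247669907, 'rvec': array([ 2.19914033, -2.13623948,  0.10796468]), 'tvec': array([ 98.30626884, 507.17406214, 863.41529469])}
154.70000000000002 [ 1.34516086e-01  9.90910878e-01 -9.99158905e-04 -2.38649650e-04] 0.1
```

View pics/side0.png

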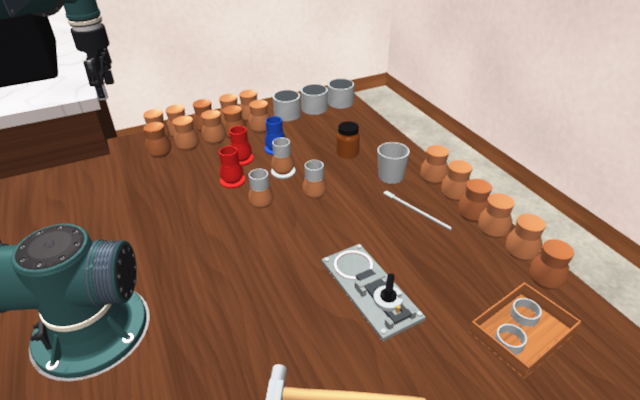

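View pics/top0.png

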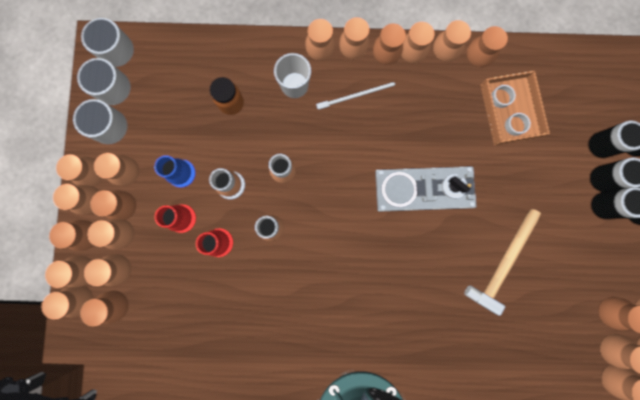

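Candidates (side px / top px):
- Tan cup with pale foot: (283,158) / (227,183). This is the choice.
- Plain cups: (260,188) / (266,228) and (314,178) / (280,166).
- Red cups with feet: (231,167) and (240,145).
- Blue cup: (275,135).
- Fixture: side (372,290), top (426,189).

I'll check the choice in a crop and measure it.

```bash
cat > h.py <<'E'
import numpy as np, cv2
from scipy.spatial.transform import Rotation as R
from station import bot, imaging, status, solve_ik
def cam(n):
    p=imaging.camera_params(n); K=np.array([[p['fx'],0,p['cx']],[0,p['fy'],p['cy']],[0,0,1]])
    return K,np.array(p['rvec'],float),np.array(p['tvec'],float)
def ray(n,uv):
    K,r,t=cam(n); M=cv2.Rodrigues(r)[0]; return -M.T@t, M.T@np.linalg.inv(K)@np.array([uv[0],uv[1],1.])
def onz(n,uv,z):
    o,d=ray(n,uv); return o+d*(z-o[2])/d[2]
def proj(n,P):
    K,r,t=cam(n); return cv2.projectPoints(np.array(P,float).reshape(-1,1,3),r,t,K,None)[0].reshape(-1,2)
E
python3 - <<'E'
from h import *
a=cv2.imread("pics/top0.png");b=cv2.imread("pics/side0.png")
c1=cv2.resize(a[150:250,150:310],None,fx=2.5,fy=2.5,interpolation=2)
c2=cv2.resize(a[155:220,366:486],(400,217),interpolation=2)
c3=cv2.resize(b[110:215,215:335],(400,350),interpolation=2)
c4=cv2.resize(b[235:340,315:435],(400,350),interpolation=2)
out=np.zeros((600,800,3),np.uint8);out[:250,:400]=c1;out[:217,400:]=c2;out[250:,:400]=c3;out[250:,400:]=c4
cv2.imwrite("pics/crop0.png",out)
for n,uv,z in [("top",(221,180),100),("top",(280,165),92),("top",(266,227),92),("side",(283,171),0),("top",(400,189),18),("top",(377,171),12),("top",(474,168),12),("top",(476,207),12),("top",(379,211),12),("side",(353,265),18),("top",(167,217),100),("top",(207,243),100),("top",(165,167),100)]:
    print(n,uv,z,onz(n,uv,z).round(1))
E
```

```text
top (221, 180) 100 [528.8 327.5 100. ]
top (280, 165) 92 [567.2 201.   92. ]
top (266, 227) 92 [429.6 226.   92. ]
side (283, 171) 0 [537.1 336.6   0. ]
top (400, 189) 18 [531.1 -80.5  18. ]
top (377, 171) 12 [574.2 -25.7  12. ]
top (474, 168) 12 [ 588.4 -260.8   12. ]
top (476, 207) 12 [ 493.6 -264.4   12. ]
top (379, 211) 12 [477.3 -31.8  12. ]
side (353, 265) 18 [531.6 -84.   18. ]
top (167, 217) 100 [444.8 439.6 100. ]
top (207, 243) 100 [391.6 349.9 100. ]
top (165, 167) 100 [554.  451.7 100. ]
```

View pics/crop0.png

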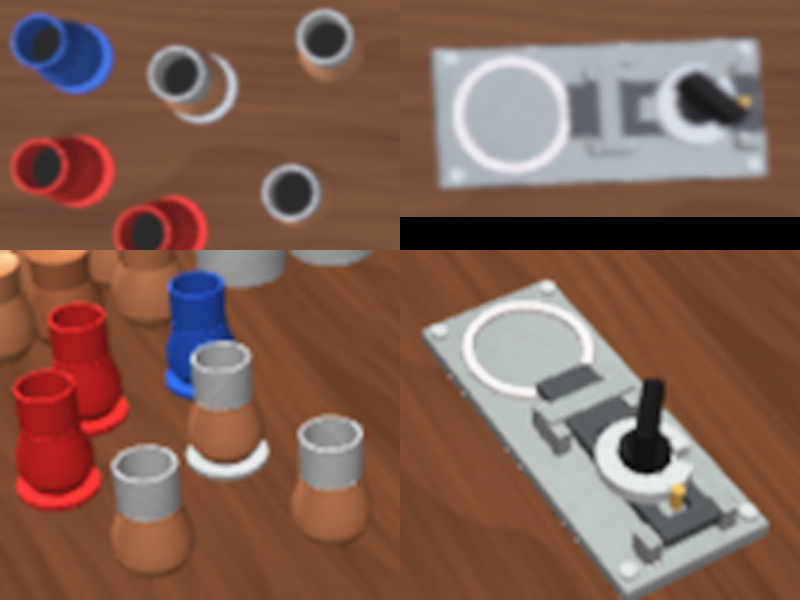

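The crop shows the tan cup with the steel foot: collar centre at top (222,180), foot centre at side (283,171). The well ring is at top (400,189) and side (353,265). Knob, cam and brass roller are visible at the cam end. Next I'll refine with masks and go to the cup.

```bash
cat >> h.py <<'E'
def white(im,box,vmin=200):
    u0,v0,u1,v1=box; hsv=cv2.cvtColor(im,cv2.COLOR_RGB2HSV)[v0:v1,u0:u1]
    m=((hsv[...,2]>vmin)&(hsv[...,1]<45)).astype(np.uint8)
    n,l,s,_=cv2.connectedComponentsWithStats(m); k=1+np.argmax(s[1:,4])
    ys,xs=np.where(l==k); return np.c_[xs+u0,ys+v0].astype(np.float32)
def ell(pts):
    return cv2.fitEllipse(cv2.convexHull(pts))
def circ(n,pts,z):
    "circle fit of hull points cast on plane z"
    h=cv2.convexHull(pts)[:,0]; P=np.array([onz(n,p,z)[:2] for p in h])
    A=np.c_[2*P,np.ones(len(P))]; s=np.linalg.lstsq(A,(P**2).sum(1),rcond=None)[0]
    return s[:2],np.sqrt(s[2]+s[:2]@s[:2])
def Q(psi): return [np.cos(psi/2),np.sin(psi/2),0,0]
def tcp(x,y,zgrasp): return [x,y,zgrasp+bot.hold_point_z]
E
python3 - <<'E'
from h import *
t=imaging.get_image("top");s=imaging.get_image("side")
print("ring top",circ("top",white(t,(376,165,424,212),215),18))
print("ring side",circ("side",white(s,(330,245,377,280),215),18))
f=white(s,(262,155,300,180),200)
print("foot side",circ("side",f,8),len(f),f.min(0),f.max(0))
h=cv2.cvtColor(t,cv2.COLOR_RGB2HSV)[165:195,206:236]
# knob: dark pixels
hs=cv2.cvtColor(t,cv2.COLOR_RGB2HSV)[170:205,440:480]
m=(hs[...,2]<50).astype(np.uint8);n,l,st,_=cv2.connectedComponentsWithStats(m);k=1+np.argmax(st[1:,4])
ys,xs=np.where(l==k);print("knob",cv2.minAreaRect(np.c_[xs+440,ys+170].astype(np.float32)),len(xs))
print("collar",onz("top",(222,179.6),100), [proj("side",[529,326,0])], onz("side",(283.4,170.6),8))
bot.reach(tcp(529,328,180),Q(np.pi/2)); print(status.get_time_s(),status.get_qpos())
E
```

```text
ring top (array([531.4191617 , -78.42800944]), np.float64(42.11179537154134))
ring side (array([533.80002937, -80.1465105 ]), np.float64(42.10561330885977))
foot side (array([533.4875458 , 329.01722878]), np.float64(31.859979396519037)) 76 [271. 168.] [294. 177.]
knob ((457.7294006347656, 186.4823455810547), (18.872949600219727, 10.195732116699219), 40.601295471191406) 142
collar [529.74241956 325.33981232 100.        ] [array([[281.72311022, 173.67026189]])] [534.90272563 326.9340937    8.        ]
1.8083 [4.65733021e-01 2.69343468e-01 1.29773642e+00 6.18797960e-04
 1.57390340e+00 4.63800306e-01]
```

```bash
python3 - <<'E'
from h import *
print(bot.move_straight(tcp(532,327,84),120,threshold=8))
bot.set_gripper(0.3); print(status.get_finger_gap(),status.get_grasp_force())
bot.set_gripper(0.0); print(status.get_finger_gap(),status.get_grasp_force())
bot.move_straight(tcp(532,327,180),150)
print(status.get_ft_force(),status.get_finger_gap())
bot.reach(tcp(532.6,-79.3,180),Q(np.pi/2))
bot.move_straight(tcp(532.6,-79.3,84+12+16),120,threshold=8)
t=imaging.get_image("top");s=imaging.get_image("side")
a=cv2.resize(t[140:240,350:490],(560,400))[:,:400];b=cv2.resize(s[190:290,300:400],(400,400),interpolation=2)
cv2.imwrite("pics/hover.png",np.hstack([b,a])[:,:,::-1])
print(status.get_time_s(),status.get_position(),status.get_ft_force())
E
```

```text
False
0.5500938110955277 61.98053849861026
0.5514958182199299 62.06035729497671
[-0.0523907   0.07488005 -2.79922113] 0.553524824735173
6.5333 [533.16302599 -79.33239266 268.17531239] [-0.400485   -0.49226155 -1.97079661]
```

View pics/hover.png

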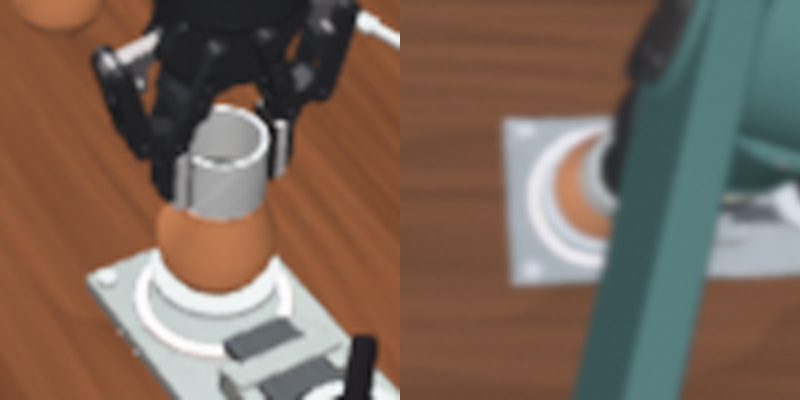

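The footed cup is held upright over the ring. In the side crop the foot spans columns 150–282, with its lower edge near row 318. The ring spans columns 133–297. I'll compare the foot with a prediction centred on the ring.

```bash
python3 - <<'E'
from h import *
s=imaging.get_image("side"); p=status.get_position(); print(p)
u=p[2]-bot.hold_point_z-84
th=np.linspace(0,2*np.pi,200)
def cir(c,r,z): return proj("side",np.c_[c[0]+r*np.cos(th),c[1]+r*np.sin(th),0*th+z])
im=cv2.resize(s[230:290,320:390],None,fx=8,fy=8,interpolation=2)[:,:,::-1].copy()
c=(533.8,-80.1)
for r,z,col in((34,u+3,(0,0,255)),(34,u+8,(255,0,0)),(42,18,(0,160,0))):
    q=(cir(c,r,z)+.5-[320,230])*8; cv2.polylines(im,[q.astype(np.int32)],True,col,1)
cv2.imwrite("pics/ov.png",im)
E
```

```text
[533.09454817 -79.3456874  268.15552857]
```

View pics/ov.png

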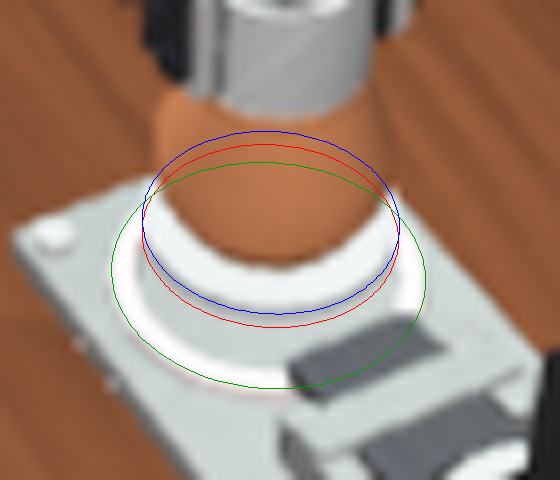

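The predicted foot sits a little lower than the real one, and the sideways match is good. I'll quantify this with an edge fit at known radius, the same way on the pre-grasp image and on this one.

```bash
cat > foot.py <<'E'
from h import *
from scipy.optimize import least_squares
def lower(im,u,guess,r=34,z=None,span=8):
    "fit centre of circle (radius r, height z) to its near-side edge in side view, gradient maxima along columns"
    g=cv2.cvtColor(im,cv2.COLOR_RGB2GRAY).astype(float); th=np.linspace(0,2*np.pi,720)
    e=proj("side",np.c_[guess[0]+r*np.cos(th),guess[1]+r*np.sin(th),0*th+z])
    cols=np.arange(int(e[:,0].min())+5,int(e[:,0].max())-4); P=[]
    cen=e.mean(0)
    for c in cols:
        lo=e[(abs(e[:,0]-c)<1)&(e[:,1]>cen[1]),1].mean()
        rows=np.arange(int(lo-span),int(lo+4)); d=-(np.roll(g[:,c],-1)-np.roll(g[:,c],1))[rows]
        k=rows[np.argmax(d)]; w=np.arange(k-1,k+2); dd=np.clip(-(g[w+1,c]-g[w-1,c]),1e-3,None)
        P.append([c,(w*dd).sum()/dd.sum()])
    W=np.array([onz("side",p,z)[:2] for p in P])
    s=least_squares(lambda c:np.hypot(*(W-c).T)-r,guess,loss="soft_l1")
    return s.x,np.sqrt(np.mean(s.fun**2)),np.array(P)
E
python3 - <<'E'
from foot import *
a=cv2.imread("pics/side0.png")[:,:,::-1].copy()
print("pre",lower(a,0,(533,328),34,3)[:2])
p=status.get_position();u=p[2]-bot.hold_point_z-84
s=imaging.get_image("side"); x,e,P=lower(s,u,(533.8,-80.1),34,u+3); print("now",x,e,u);print(P[::5].round(1))
for z in(u+1.5,u+5.5): print(z,lower(s,u,(533.8,-80.1),34,z)[:2])
x,e,P=lower(a,0,(533.8,-80.1),42,18,5);print("ring",x,e)
E
```

```text
pre (array([536.18552503, 335.30875405]), np.float64(0.5573978710097176))
now [538.22392121 -74.34258891] 6.647228521592234 29.45552856707954
[[342.  264. ]
 [347.  266.4]
 [352.  267.6]
 [357.  273.5]
 [362.  266.2]]
30.95552856707954 (array([545.63606823, -87.39730306]), np.float64(4.55531935032363))
34.95552856707954 (array([536.29505452, -75.31903897]), np.float64(0.2106415180703693))
ring [525.48313253 -72.17875512] 3.3723204490332495
```

```bash
cat >> foot.py <<'E'
from scipy.ndimage import map_coordinates
def rim(n,im,guess,r,z,far=True,w=7,half=1.3):
    "known-radius circle at height z: strongest outward drop on the arc away from the camera; far=None takes all round"
    g=cv2.cvtColor(im,cv2.COLOR_RGB2LAB)[...,0].astype(float)
    o=ray(n,(0,0))[0][:2]; c=np.array(guess,float)
    for _ in range(4):
        a0=np.arctan2(*(c-o)[::-1]); th=a0+(np.linspace(-half,half,60) if far is not None else np.linspace(-np.pi,np.pi,120))
        rr=np.arange(r-w,r+w,.4); W=[]
        for t in th:
            q=proj(n,np.c_[c[0]+rr*np.cos(t),c[1]+rr*np.sin(t),0*rr+z])
            v=map_coordinates(g,[q[:,1],q[:,0]],order=1); d=np.convolve(v,np.r_[-np.ones(3),0,np.ones(3)],'valid')  # conv flips: inner-outer
            d=np.abs(d); R0=rr[3:-3][np.argmax(d)]; W.append(c+R0*np.array([np.cos(t),np.sin(t)]))
        W=np.array(W); s=least_squares(lambda x:np.hypot(*(W-x).T)-r,c,loss="soft_l1",f_scale=.7); c=s.x
    return c.round(2),round(float(np.median(abs(s.fun))),2)
E
python3 - <<'E'
from foot import *
a=cv2.imread("pics/side0.png")[:,:,::-1].copy();t=cv2.imread("pics/top0.png")[:,:,::-1].copy()
p=status.get_position();u=p[2]-bot.hold_point_z-84;s=imaging.get_image("side")
print("pre side rim",rim("side",a,(533,328),24,100))
print("pre top rim",rim("top",t,(530,326),24,100))
print("now side rim",rim("side",s,(534,-78),24,u+100))
print("ring side",rim("side",a,(533.8,-80),42,18,None,5),"ring top",rim("top",t,(531.4,-78.4),42,18,None,5))
E
```

```text
pre side rim (array([534.98, 332.79]), 0.59)
pre top rim (array([531.86, 331.03]), 0.4)
now side rim (array([538.33, -83.75]), 2.95)
ring side (array([533.91, -80.3 ]), 1.0) ring top (array([531.37, -78.3 ]), 0.6)
```

The rim fits from both views agree that the cup sits about 4.8 mm too far in +y in the grip. The foot-edge fit gives the same. I'll correct y and lower, feeling for floor versus rim.

```bash
python3 - <<'E'
from foot import *
x,y=532.7,-84.0
bot.move_straight(tcp(x,y,113),40); bot.wait(.3)
s=imaging.get_image("side");p=status.get_position();u=p[2]-bot.hold_point_z-84
print(p,lower(s,u,(533.8,-80.1),34,u+5.5)[:2],status.get_ft_force())
print(bot.move_straight(tcp(x,y,93),15,threshold=6))
print(status.get_position(),status.get_position()[2]-bot.hold_point_z-84,status.get_ft_force(),status.get_ft_torque(),status.get_time_s())
E
```

```text
[532.67869024 -83.93902644 267.65791814] (array([535.26741653, -79.83446006]), np.float64(0.19200880876697338)) [-0.5824338  -0.39755946 -2.12231527]
True
[532.61553908 -83.99619827 252.03405348] 13.334053477103708 [0.22853683 0.40967313 5.20983608] [ 0.02634798 -0.07761497 -0.01482127] 8.275
```

```bash
python3 - <<'E'
from foot import *
x,y=532.7,-84.0
print(bot.move_straight(tcp(x,y,94),10,threshold=8))
print(status.get_position()[2]-bot.hold_point_z-84,status.get_ft_force(),status.get_ft_torque())
bot.set_gripper(0.75);bot.wait(.2); print(status.get_finger_gap(),status.get_ft_force())
bot.set_gripper(1.0)
bot.move_straight(tcp(x,y,190),150)
# swing clear, ready for the knob
bot.reach(tcp(430,-10,260),Q(np.pi/2)); bot.wait(.2)
t=imaging.get_image("top");s=imaging.get_image("side")
cv2.imwrite("pics/s1.png",s[:,:,::-1]);cv2.imwrite("pics/t1.png",t[:,:,::-1])
b=cv2.resize(s[210:350,300:440],(560,560),interpolation=2);cv2.imwrite("pics/placed.png",b[:,:,::-1])
for z in(112,114): print(z,"rim side",rim("side",s,(533.9,-80.3),24,z),"top",rim("top",t,(531.4,-78.3),24,z))
print(status.get_time_s())
E
```

```text
True
13.416420250018206 [-1.28441927  0.44557557  3.51079595] [ 0.03362401 -0.02483066  0.02584355]
0.7479101091214341 [-0.0046642   0.11417986  0.60744261]
112 rim side (array([534.15, -80.87]), 0.21) top (array([544.04, -79.89]), 1.39)
114 rim side (array([533.02, -82.89]), 0.22) top (array([545.6 , -78.99]), 1.71)
11.05
```

View pics/placed.png

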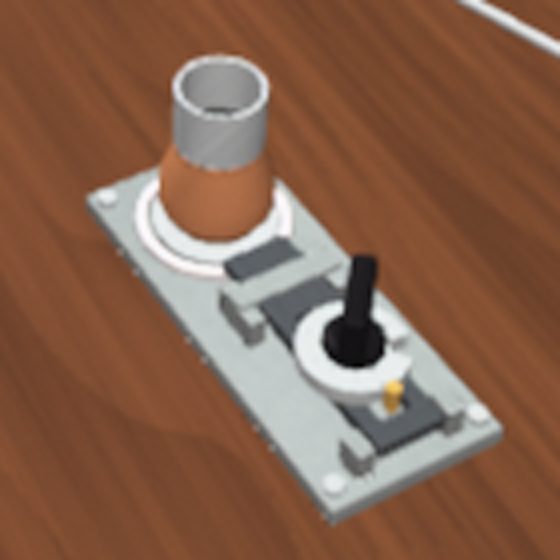

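The cup is seated in the ring: its rim centre at side is (534.2,-80.9) against ring (533.9,-80.3). The roller at crop (393,393) still rides on the cam edge. Next come the cam axis and bar direction.

```bash
python3 - <<'E'
from foot import *
t=imaging.get_image("top");s=imaging.get_image("side")
print("cam side",circ("side",white(s,(372,280,405,310),200),41),"top",circ("top",white(t,(440,170,470,203),200),41))
o=ray("side",(0,0))[0];print("side cam",o.round(),"heading",np.arctan2(-204-o[1],541-o[0]))
hs=cv2.cvtColor(t,cv2.COLOR_RGB2HSV)[165:205,440:485]
im=cv2.resize(t[165:205,435:485],None,fx=14,fy=14,interpolation=2)[:,:,::-1].copy()
# gamma to show the dark bar's faces; expected bar outlines at z=82 for two yaws
im=(255*(im/255.)**.5).astype(np.uint8)
for a,col in((.85,(0,0,255)),(1.05,(0,200,0))):
    d=np.array([np.cos(a),np.sin(a)]);n=np.array([-d[1],d[0]]);c=np.array([539.5,-203])
    q=np.array([np.r_[c+i*23*d+j*6.5*n,82] for i,j in((1,1),(1,-1),(-1,-1),(-1,1))])
    cv2.polylines(im,[((proj("top",q)+.5-[435,165])*14).astype(np.int32)],True,col,1)
cv2.imwrite("pics/knob.png",im)
E
```

```text
cam side (array([ 542.58347489, -205.78241011]), np.float64(28.047929341881705)) top (array([ 561.94352124, -199.79690695]), np.float64(9.395687003429723))
side cam [ 169. -704.  757.] heading 0.9314339115673385
```

View pics/knob.png

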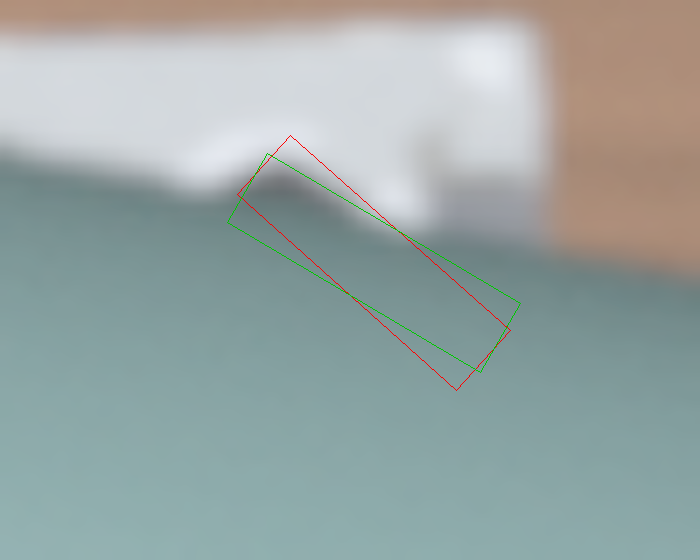

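```bash
python3 - <<'E'
from foot import *
t=cv2.imread("pics/top0.png")[:,:,::-1]
im=cv2.resize(t[165:205,435:485],None,fx=14,fy=14,interpolation=2)[:,:,::-1].copy()
im=(255*(im/255.)**.5).astype(np.uint8)
for a,col in((.85,(0,0,255)),(1.05,(0,200,0))):
    d=np.array([np.cos(a),np.sin(a)]);n=np.array([-d[1],d[0]]);c=np.array([540.0,-203.8])
    q=np.array([np.r_[c+i*23*d+j*6.5*n,82] for i,j in((1,1),(1,-1),(-1,-1),(-1,1))])
    cv2.polylines(im,[((proj("top",q)+.5-[435,165])*14).astype(np.int32)],True,col,1)
cv2.imwrite("pics/knob2.png",im)
E
```

```text
(no output)
```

View pics/knob2.png

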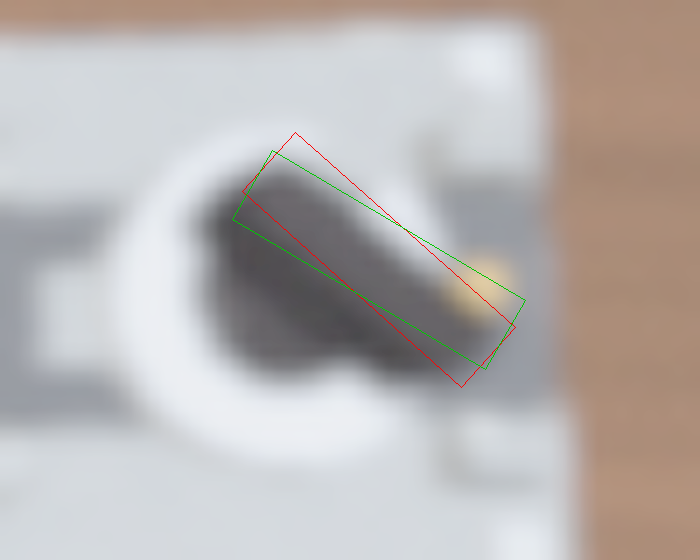

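The bar's top face runs from crop (265,190) to (475,340), so its world yaw is about 0.94. The cam axis is about (541,-204.5). Grip it and turn in small steps, watching moment and brass roller.

```bash
cat >> foot.py <<'E'
def roller(im=None):
    im=imaging.get_image("side") if im is None else im
    h=cv2.cvtColor(im,cv2.COLOR_RGB2HSV)[315:350,380:425] if False else cv2.cvtColor(im,cv2.COLOR_RGB2HSV)[290:330,380:420]
    m=(h[...,0]>15)&(h[...,0]<32)&(h[...,1]>100)&(h[...,2]>110)
    ys,xs=np.where(m)
    if len(xs)<4: return None
    w=onz("side",(xs.mean()+380,ys.mean()+290),45)[:2]-np.array([533.9,-80.3]); a=.069
    return round(float(-np.sin(a)*w[0]+np.cos(a)*w[1]+60),1),len(xs)
E
python3 - <<'E'
from foot import *
a=cv2.imread("pics/s1.png")[:,:,::-1].copy();print("roller",roller(a))
C=(541.0,-204.5);psi=.94
bot.reach(tcp(*C,170),Q(psi)); print(status.get_qpos().round(2))
print(bot.move_straight(tcp(*C,70),100,threshold=10))
print(status.get_position(),status.get_ft_force())
bot.set_gripper(0.0);bot.wait(.2)
print(status.get_finger_gap(),status.get_grasp_force(),status.get_ft_force(),status.get_ft_torque(),roller(),status.get_time_s())
E
```

```text
roller (-101.7, 25)
[-0.46  0.18  1.43  0.    1.54  0.17]
False
[ 541.36003933 -204.65233128  225.66780854] [-0.36285407  0.06100702  0.36698466]
0.1445907074548738 60.66567242145538 [-2.89831167  1.98419523  4.1604669 ] [0.3089632  0.62057602 0.04781073] (-101.7, 25) 14.1667
```

```bash
cat > turn.py <<'E'
from foot import *
import sys
psi,n,st=map(float,sys.argv[1:]); C=(541.0,-204.5)
for i in range(int(n)):
    psi-=st; bot.reach(tcp(*C,70),Q(psi)); bot.wait(.08)
    T=status.get_ft_torque()[2];F=status.get_ft_force();r=roller()
    print(round(psi,3),"T",round(T,3),F.round(1),r,round(status.get_time_s(),2))
    if abs(T)>.3 or (r and r[0]>-100): break
E
python3 turn.py .94 6 .05
```

```text
0.89 T -0.051 [-4.2  2.1  6.4] (-101.7, 25) 14.55
0.84 T -0.098 [-4.7  2.1  5.5] (-101.7, 26) 14.93
0.79 T -0.064 [-3.7  2.   5.7] (-101.7, 26) 15.32
0.74 T -0.056 [-5.7  2.1  5.2] (-101.7, 25) 15.7
0.69 T -0.054 [-4.   2.   5.1] (-101.7, 26) 16.08
0.64 T -0.073 [-4.   1.8  4.6] (-101.7, 25) 16.47
```

```bash
python3 turn.py .64 22 .04
```

```text
0.6 T -0.142 [-4.5  1.8  5.2] (-101.7, 26) 16.85
0.56 T -0.085 [-4.2  0.9  5.4] (-101.7, 26) 17.23
0.52 T -0.091 [-4.1  1.6  5. ] (-101.7, 25) 17.62
0.48 T -0.078 [-4.2  1.7  4.9] (-101.7, 26) 18.0
0.44 T -0.074 [-3.4  1.3  5. ] (-101.7, 25) 18.38
0.4 T -0.085 [-3.9  2.6  4.6] (-101.7, 26) 18.77
0.36 T -0.043 [-4.3  0.9  5.2] (-101.7, 25) 19.15
0.32 T -0.043 [-4.1  0.7  4.1] (-101.7, 28) 19.53
0.28 T -0.107 [-4.7  0.9  5.4] (-101.2, 27) 19.92
0.24 T -0.062 [-3.6  0.   5.3] (-101.2, 27) 20.3
0.2 T -0.062 [-3.9  0.   5.2] (-101.0, 28) 20.68
0.16 T -0.024 [-3.1  0.3  4.5] (-101.0, 28) 21.07
0.12 T -0.022 [-3.9  0.1  5.7] (-101.0, 28) 21.45
0.08 T -0.094 [-3.7 -0.   4.8] (-100.2, 26) 21.83
0.04 T -0.118 [-4.7 -0.4  5. ] (-99.1, 26) 22.22
```

The drop begins near psi 0.06, so I'll continue in fine steps until the roller levels off near −93 (apparent).

```bash
sed -i 's/r\[0\]>-100/r[0]>-93.4/; s/abs(T)>.3/T*SG>.3/; s/^import sys/import sys\nSG=-1/' turn.py; python3 turn.py .04 8 .03
```

```text
0.01 T -0.154 [-4.1 -0.3  4.6] (-97.5, 23) 22.6
-0.02 T -0.199 [-4.   0.5  5.1] (-94.6, 20) 22.98
-0.05 T -0.166 [-3.5 -0.8  5. ] (-92.8, 21) 23.37
```

The negative moment is the roller driving the cam onward, so resistance would show as positive. The roller has dropped about 9 mm. One more small step to check, then release and look.

```bash
sed -i 's/SG=-1/SG=1/; s/>-93.4/>-80/' turn.py; python3 turn.py -.05 1 .03; python3 - <<'E'
from foot import *
bot.set_gripper(1.0); bot.wait(.2); print(roller())
C=(541.0,-204.5)
bot.move_straight(tcp(*C,170),150); bot.reach(tcp(430,0,260),Q(np.pi/2)); bot.wait(.3)
s=imaging.get_image("side");print(roller(s),rim("side",s,(534,-80.5),24,112),status.get_time_s())
cv2.imwrite("pics/end.png",cv2.resize(s[150:350,200:440],(720,600),interpolation=2)[:,:,::-1])
E
```

```text
-0.08 T -0.024 [-4.5 -0.7  4.9] (-93.0, 21) 23.75
(-92.9, 13)
(-92.7, 21) (array([534.14, -80.89]), 0.21) 27.0667
```

View pics/end.png

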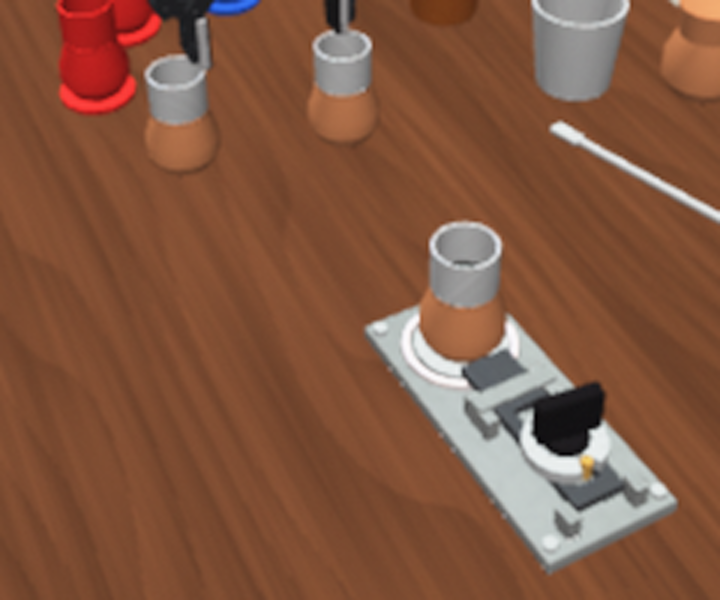

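The picture shows the roller in the notch at crop (587,466) and levelled off after about 9 mm of drop. The tongue lies over the cup's foot at (495,370), the plain cups at (180,115) and (342,85) are untouched, and the gripper is clear.

```bash
python3 -c "
from station import bot
print(bot.job_done())"
```

```text
the job is handed in; nothing more can be done
None
```

I handed the job in at about 27 s: the footed cup is seated upright in the well, the roller is down in the notch with the tongue over the foot, the plain cups were left where they stood, and the gripper is clear; the hand-in returned no verdict.

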